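# Wash a paint brush at the brush-washing station

### The arm

A 6-joint arm with a two-finger parallel gripper is mounted at the origin on the work surface. World frame = base frame: x ahead of the robot, y to its left, z up, the work surface at z = 0. Lengths are in m, angles in degrees, forces in N, time in s.
With the tool pointing down it reaches from about 0.325 to 1 m from the base axis. Payload 5.1 kg.
Tool frame: the origin (TCP) lies on the centre line of the jaws, within the pads' length; the fingertips stand 11 mm ahead of it and the grasp point (between the pads) lies 8 mm behind it; z points along the fingers, x is the direction in which the jaws open and shut, and the axes are right-handed (so a half turn about z gives the same grasp; the last joint's range is limited). The gripper opens to 85 mm and grips with 20 to 120 N. Pads are 22 mm wide; open, the fingers measure 114 mm over their backs; the gripper's body (76 mm by 85 mm) begins 54 mm behind the grasp point. The pads swing forward as they close: fully open they stand 13 mm farther back than shut.
Start: joints at [-69.305, 7.093, 94.555, -0, 78.352, -4.733], TCP at [0.279, -0.587, 0.242] pointing down, gripper open.
Joint ranges: [-149.61, 149.61], [-58.7, 133.49], [1.44, 155.28], [-77.14, 257.14], [18.33, 153.61], [-166.67, 166.67]. Speed limits (degrees/s): [147.25, 147.25, 180, 180, 180, 180].

### API

Orientations are given as a 3x3 rotation matrix whose columns are the frame's x, y, z axes.
In Python, from rig import robot gives the robot as it stands.
- The arm moves only by the tool drive_tool, never from a script. Its argument "increments" is a list of rows, each an object with "delta_pos": the shift along the tool's x, y, z in units of 25 mm (1.0 is 25 mm), a list of three; "dr": the turn, a rotation vector about the tool's x, y, z in units of 8 degrees (1.0 is 8 degrees), a list of three. A call has 1 to 20 rows; each row is the pose to reach, as a shift and turn from the pose commanded when the call began, along the tool's axes at that moment; what a row does not reach only later rows make up. A row lasts 1/10 s, in which the tool goes at most 50 mm and 8.59 degrees, less where a joint would pass 70% of its speed; a pose out of reach is approached as far as the arm can. A call with a gripper value outside its range is refused whole. "fingers" is the gripper's target within -1 to 1 (shut at 1, half-way at 0, fully open at -1), set as the call begins (left out, the last holds). The fingers move at their own pace and stop on an object; the grip force is fixed at half the most. Time passes only in rows, so rows that repeat a pose let the fingers close. It gives the time, the measured TCP pose, the force and the opening at its end, in the units of the state.
- robot.sense(): the state, without advancing time (a new reading comes with each control period).
- robot.read_camera(name): name is "scene" or "top"; returns a dict with "pixels" (384x512x3 uint8, blue, green, red), "fov_y" (degrees; the focal length in pixels is half the picture's height over the tangent of half this angle, whatever the lens; pixels are square), "cx", "cy" (the principal point, pixels), "view" (4x4, takes a point from world to camera coordinates). Camera axes: x right, y up, looking along -z (the intrinsics and any distortion apply to the point x, -y, -z); pixel columns grow to the right and rows downward; lengths in m; the calibration is good to about 2 mm. A picture is of the moment at which its call begins. There is no depth.
- robot.hand_in(): hands the job in, once; it reports no verdict.
The state is a dict: "time": time; "joint_pos": joint angles; "dq": joint speeds; "joint_torque": joint torques, N m; "tool_pos": TCP position; "eef_rot": TCP orientation; "ft_force": force on the tool from outside, world axes, zero at the start; "moment": the same for the moment, N m; "opening": finger opening in m.
Only numpy, scipy, OpenCV 4.12 (cv2) and the standard library are available. Lean on these libraries where they do the work, as an engineer would, in place of code of your own. Each camera call takes 0.05 s, during which the arm holds its last target. There are 200 camera calls.

### The job

At the brush-washing station press the large power key fully down and let it spring back, then the small wash key likewise, leaving the stop key between them alone. Then take the flat brush from its sloping wooden rest, reach in under the station's lamp bar and dip the bristle end at least 20 mm below the rim of the cup, keeping it there for half a second. Finally lay the brush back in the two forks of its rest as it was and let go, without pushing the cup about or disturbing the jars, the bottle and the palette.

Things in the scene. Friction and masses are not known exactly. Their poses are not given: they have to be found in the camera images.
- station: Fixed brush-washing station: grey base 250 (x) x 200 (y) x 40 mm high; origin at the centre of its underside, key row at the -x end. Deck at z = 40 mm carries the cup and two jars behind it. Lamp bar over the cup, 110 mm above its rim: x 10 to 60, y -100 to 100, z 230 to 260 mm, on two posts at x 28 to 42, |y| 86 to 98 mm. So the brush goes in slanting from the key side.
- power_top (a point): Centre of the top face of the large round power key (38 mm wide), at station x = -90, y = +57 mm; pressed straight down, 6 mm of travel, spring, 5 N when fully down.
- stop_top (a point): Centre of the top face of the middle-sized stop key (28 mm wide), at station x = -90, y = 0 mm; not to be pressed.
- wash_top (a point): Centre of the top face of the small round wash key (20 mm wide), at station x = -90, y = -52 mm; pressed straight down, 6 mm of travel, spring, 5 N when fully down.
- power (a joint): Travel of the power key in m: 0 up, 0.006 fully down (counts as pressed beyond 0.004).
- stop (a joint): Travel of the stop key in m: 0 up, 0.006 fully down.
- wash (a joint): Travel of the wash key in m: 0 up, 0.006 fully down (counts as pressed beyond 0.004).
- cup: Loose white ceramic cup, 300 g, standing on the station deck under the lamp bar: 80 mm high, outside 80 mm wide at the rim and 72 mm at the foot, wall 4 mm, floor 6 mm thick, empty. Origin at the centre of its underside, z up.
- cup_rim (a point): Centre of the cup's mouth, at the height of the rim.
- brush: Loose rigid flat brush, 190 mm, about 60 g: wooden handle 18 mm wide (y) x 14 thick (z), x -90 to 35 mm; steel ferrule 20 x 14 to x 60; grey bristles 25 x 13 thinning to 23 x 8, to x 100. Origin on the long axis, x to the bristle tip. Lies in the rest, tip 22 degrees down, handle end free behind the forks: grip it there (x = -50) across its width. Centre of mass near x = 18.
- brush_tip (a point): Middle of the bristle tip, brush x = +100 mm.
- brush_end (a point): Butt end of the handle, brush x = -90 mm.
- rest: Fixed dark wooden brush rest: foot 110 x 70 x 12 mm (x -35 to 75), two forks, saddles 29 mm wide between 7 mm thick upright prongs that rise 13 mm above the brush's axis. Origin at table level. The laid brush has its origin at (0, 0, 60 mm) in this frame and runs down at 22 degrees towards +x; forks at 0 and 43 mm along the brush.
- palette: White open divided palette, 150 x 110 x 30 mm, loose, bystander; origin at the centre of its underside.
- jar_a: Lidded jar 44 mm wide, 70 mm tall on the station deck, bystander; origin under its centre.
- jar_b: Lidded jar 44 mm wide, 85 mm tall on the station deck, bystander; origin under its centre.
- jar_c: Lidded jar 52 mm wide, 80 mm tall, loose, bystander near the rest; origin under its centre.
- jar_d: Lidded jar 60 mm wide, 90 mm tall, loose, bystander; origin under its centre.
- jar_e: Lidded jar 56 mm wide, 75 mm tall, loose, bystander; origin under its centre.
- flask: White plastic bottle 70 mm wide, 180 mm tall, loose, bystander; origin under its centre.
Mind the look-alikes: they are no part of the job. Several things have the shape of the brush; the one meant has the colours described above. What is shaped like the cup but red is not meant.

How it is judged (in metres and radians):
On the way, in this order (a step that is already met when the one before it is completed fails the run):
1. the power key is pressed (beyond 4 mm), the other keys up (value of joint power above 0.004 m and value of joint each of stop, wash below 0.002 m), for 0.04 s.
2. the wash key is pressed (beyond 4 mm), the other keys up (value of joint wash above 0.004 m and value of joint each of stop, power below 0.002 m), for 0.04 s.
3. the bristle tip is inside the cup, at least 20 mm below the rim, for 0.3 s (horizontal distance between brush_tip and cup_rim below 0.036 m and z of brush_tip in the frame of cup between 0 and 0.06 m), for 0.3 s.
At the end, for the whole second after the job is handed in: The brush lies at rest in both forks of its rest, bristle tip towards the low end: tip within 25 mm of its original place along the rest, tip and butt within 25 mm of the rest's centre line, slope 15 to 29 degrees, brush origin 50 to 70 mm high; cup upright; all keys up (x of brush_tip in the frame of rest between 0.068 and 0.118 m and y of brush_tip in the frame of rest between -0.025 and 0.025 m and y of brush_end in the frame of rest between -0.025 and 0.025 m and z of brush in the frame of rest between 0.05 and 0.07 m and angle between the x axis of brush and the x axis of rest, either way round between 0.27 and 0.5 rad and contact force between brush and rest above 0.1 N and linear speed of brush below 0.02 m/s and angle between cup's own z axis and vertical below 0.1 rad and value of joint each of power, wash, stop below 0.002 m); the robot touches nothing.
It fails at once if the stop key is pressed (beyond 3 mm) (value of joint stop above 0.003 m).
It fails at once if the cup is pushed more than 15 mm or tipped beyond 0.25 rad (distance of cup from where it was at the start of the episode above 0.015 m or angle between cup's own z axis and vertical above 0.25 rad).
It fails at once if a jar, the bottle or the palette is moved more than 20 mm or a jar or the bottle tipped (distance of any of palette, jar_a, jar_b, jar_c, jar_d, jar_e, flask from where it was at the start of the episode above 0.02 m or angle between any of jar_a, jar_b, jar_c, jar_d, jar_e, flask's own z axis and vertical above 0.3 rad).
It also fails if it takes over 58 s, if anything falls off the work surface, if the arm or the gripper's body presses on something with over 40 N, if the wrist force passes 120 N, or if a joint passes its speed limit or range.

## Working session

There is one attempt and no reset: what is moved stays moved. The work goes in short steps, Python scripts to look and compute and a tool call to move; the robot and the scene stay as the last step left them, time stands still between calls to the robot, and variables do not carry over. Pictures are saved under pics/ and viewed, about 8 in all and at most 12, crops included, and the job is handed in when it is done.

Besides the shell and the picture viewer there is one more tool, called after ">>>" as name(argument=value, ...), one argument or row to a line, values as JSON. drive_tool: Moves the arm, as the interface text tells. Its arguments: {"type":"object","properties":{"increments":{"type":"array"},"fingers":{"type":"number"}},"required":["increments"]}

```bash
ls; mkdir -p pics; cat > h.py <<'E'
import numpy as np, cv2
from rig import robot
def snap(n):
    c=robot.read_camera(n); return c
def f(c): return c["pixels"].shape[0]/2/np.tan(np.radians(c["fov_y"])/2)
def proj(c,p):
    V=np.array(c["view"]); q=V[:3,:3]@np.array(p)+V[:3,3]
    return np.array([c["cx"]+f(c)*q[0]/-q[2], c["cy"]-f(c)*q[1]/-q[2]])
def ray(c,u,v):
    V=np.array(c["view"]); d=np.array([(u-c["cx"])/f(c),-(v-c["cy"])/f(c),-1.])
    R=V[:3,:3]; return -R.T@V[:3,3], R.T@d
def onz(c,u,v,z):
    o,d=ray(c,u,v); return o+d*(z-o[2])/d[2]
E
python3 - <<'E'
from h import *
import pickle
for n in("scene","top"):
    c=snap(n); print(n,{k:(v if k!="view" else np.round(v,4).tolist()) for k,v in c.items() if k!="pixels"})
    cv2.imwrite(f"pics/{n}0.png",cv2.resize(np.array(c["pixels"]),(800,600),interpolation=cv2.INTER_CUBIC)); pickle.dump(c,open(n+"0.pkl","wb"))
print(robot.sense())
E
```

```text
pics
scene {'fov_y': 50.792909425932486, 'cx': 253.10777390702563, 'cy': 193.51529472051214, 'view': [[0.7539, 0.6568, 0.0161, -0.5082], [-0.4916, 0.5477, 0.677, 0.1496], [0.4358, -0.5183, 0.7358, -1.5421], [0.0, 0.0, 0.0, 1.0]]}
top {'fov_y': 46.5729234717485, 'cx': 256.96858129761625, 'cy': 194.11107801425695, 'view': [[0.0036, -1.0, 0.0021, 0.0959], [0.9986, 0.0037, 0.0535, -0.5468], [-0.0535, 0.0019, 0.9986, -1.3535], [0.0, 0.0, 0.0, 1.0]]}
{'time': 0.1, 'joint_pos': array([-6.93048005e+01,  7.13173547e+00,  9.46272148e+01,  1.79910639e-04,
        7.83504012e+01, -4.73377357e+00]), 'dq': array([ 0.04603622, -0.15605145, -0.17962268,  0.03156198,  0.03011229,
        0.02280488]), 'joint_torque': array([ 5.18115803e-05, -4.24932611e+01, -3.66653645e+01, -8.21076105e-05,
        3.93720955e-03,  2.68520907e-06]), 'tool_pos': array([ 0.27887926, -0.58654627,  0.24114371]), 'eef_rot': array([[ 4.29390659e-01, -9.03118603e-01, -6.71595257e-04],
       [-9.03116850e-01, -4.29391154e-01,  1.78647800e-03],
       [-1.90177858e-03, -1.60567972e-04, -9.99998179e-01]]), 'ft_force': array([-0.20592939,  0.28685217, -0.20198101]), 'moment': array([-0.0184257 ,  0.0066826 , -0.04278033]), 'opening': 0.08607831290872765}
```

View pics/scene0.png

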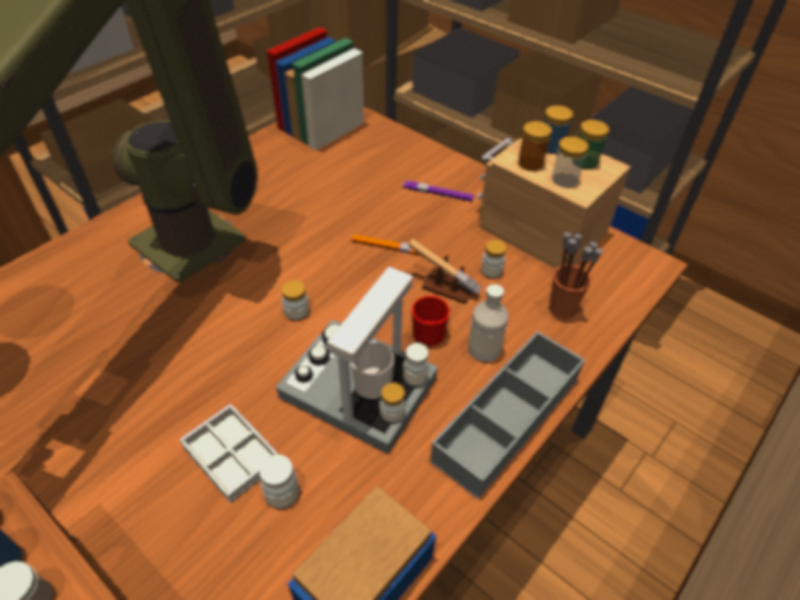

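View pics/top0.png

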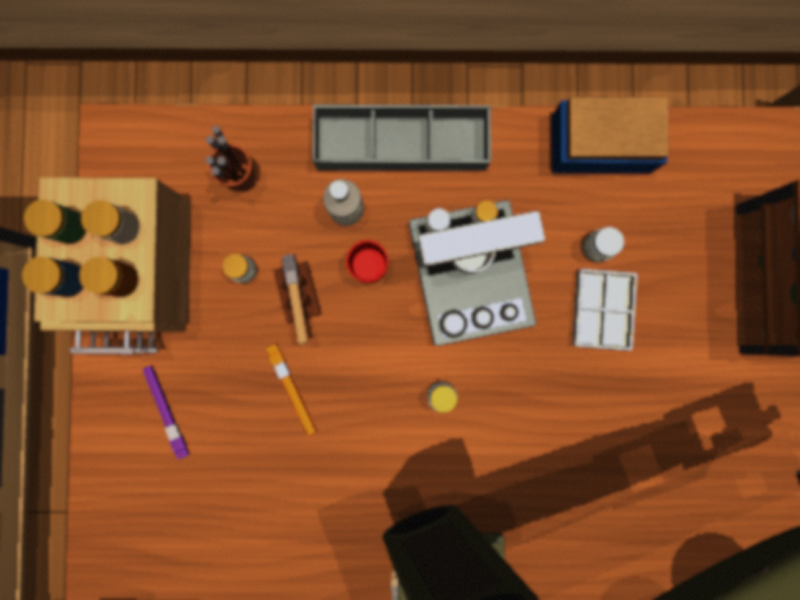

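The two views show these brush look-alikes, in top-view pixels (800-wide): wooden brush in the dark rest (297,300), orange pen/brush (290,390), purple (165,410), and brushes in a pot (225,160). In the scene view the rest brush is at (445,265). I choose the wooden-handled brush with grey bristles in the dark rest. For the cup, the white one is under the lamp bar (473,260); the red one (368,262) is not meant. Next, a close crop.

```bash
python3 - <<'E'
from h import *
import pickle
t=pickle.load(open("top0.pkl","rb"))["pixels"]; s=pickle.load(open("scene0.pkl","rb"))["pixels"]
def crop(im,x,y,w,h,W,H): return cv2.resize(np.array(im[y:y+h,x:x+w]),(W,H),interpolation=cv2.INTER_CUBIC)
a=crop(t,256,124,100,100,400,400); b=crop(t,160,152,60,75,160*1,200)
A=np.zeros((600,800,3),np.uint8)
A[:300,:400]=crop(t,256,128,128,96,400,300)
A[:300,400:]=crop(t,150,152,96,72,400,300)
A[300:,:400]=crop(s,172,170,120,90,400,300) if 0 else crop(s,176,190,96,72,400,300)
A[300:,400:]=crop(s,240,140,96,72,400,300)
cv2.imwrite("pics/crop1.png",A)
E
```

```text
(no output)
```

View pics/crop1.png

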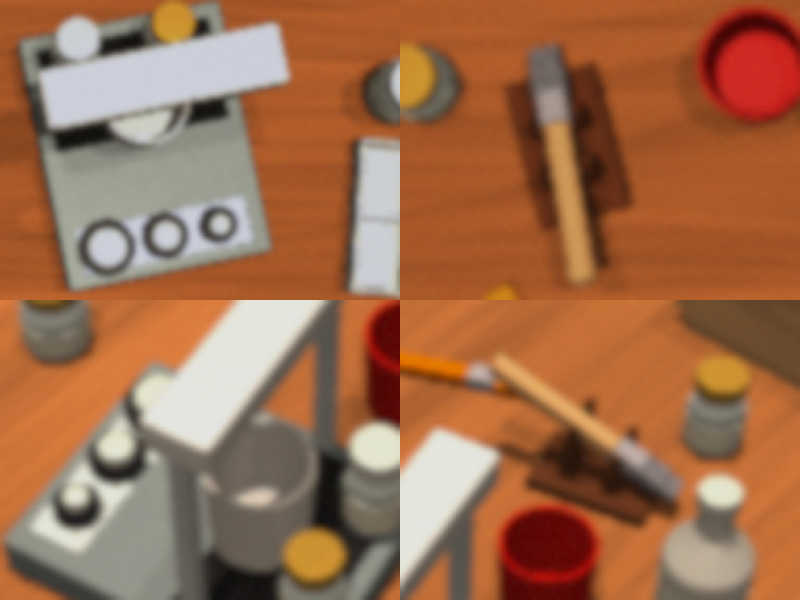

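Crops: the top-left one shows the three key tops at (107,246), (166,234) and (219,222), with the white cup half under the lamp bar (150,130). The right-hand ones show the wooden brush with grey ferrule and bristles, tip (547,50) and butt (581,278), lying in the dark rest. The choice of brush and cup is confirmed. Next I measure positions.

```bash
cat > m.py <<'E'
from h import *
import pickle
T=pickle.load(open("top0.pkl","rb")); S=pickle.load(open("scene0.pkl","rb"))
tl=lambda x,y:((x/3.125)+256-.35,(y/3.125)+128-.35)
tr=lambda x,y:((x-400)/4.1667+150-.4,y/4.1667+152-.4)
bl=lambda x,y:(x/4.1667+176-.4,(y-300)/4.1667+190-.4)
br=lambda x,y:((x-400)/4.1667+240-.4,(y-300)/4.1667+140-.4)
def tri(a,b):
    o1,d1=ray(T,*a);o2,d2=ray(S,*b)
    k=np.linalg.lstsq(np.c_[d1,-d2],o2-o1,rcond=None)[0]
    p,q=o1+k[0]*d1,o2+k[1]*d2
    return (p+q)/2,np.linalg.norm(p-q)
E
python3 - <<'E'
from m import *
np.set_printoptions(precision=4,suppress=True)
print("tip",tri(tr(547,50),br(670,490)),"butt",tri(tr(581,278),br(499,360)))
for n,p in dict(power=(107,246),stop=(166,234),wash=(219,222)).items(): print(n,onz(T,*tl(*p),.052))
print("stop",tri(tl(166,234),bl(121,448)),"wash",tri(tl(219,222),bl(76,494)))
for p in[(68,291),(271,249),(22,40),(220,3)]: print("deck",onz(T,*tl(*p),.04))
for p in[(40,68),(280,24),(291,80),(50,130)]: print("bar",onz(T,*tl(*p),.26))
for p in[(150,145),(107,118),(191,108)]: print("cup rim T",onz(T,*tl(*p),.12))
for p in[(205,458),(318,455),(262,415)]: print("cup rim S",onz(S,*bl(*p),.12))
for p in[(212,545),(310,545),(262,572)]: print("cup foot S",onz(S,*bl(*p),.04))
for p in[(505,88),(597,63),(632,205),(545,230)]: print("rest foot",onz(T,*tr(*p),.012))
E
```

```text
tip (array([0.6367, 0.3167, 0.0282]), np.float64(0.003360381216701115)) butt (array([0.4724, 0.2821, 0.0973]), np.float64(0.0019736461173169317))
power [ 0.5082 -0.0002  0.052 ]
stop [ 0.5199 -0.0565  0.052 ]
wash [ 0.5315 -0.1071  0.052 ]
stop (array([ 0.5207, -0.0547,  0.0577]), np.float64(0.003017451358549417)) wash (array([ 0.5307, -0.106 ,  0.0616]), np.float64(0.0012174849807022388))
deck [0.4652 0.0364 0.04  ]
deck [ 0.5062 -0.1589  0.04  ]
deck [0.7079 0.0812 0.04  ]
deck [ 0.7449 -0.1109  0.04  ]
bar [0.6466 0.0698 0.26  ]
bar [ 0.6833 -0.1248  0.26  ]
bar [ 0.6376 -0.1334  0.26  ]
bar [0.5962 0.0616 0.26  ]
cup rim T [ 0.5983 -0.0341  0.12  ]
cup rim T [0.6228 0.0049 0.12  ]
cup rim T [ 0.6322 -0.0715  0.12  ]
cup rim S [ 0.6096 -0.0526  0.12  ]
cup rim S [0.6659 0.0013 0.12  ]
cup rim S [0.613  0.0018 0.12  ]
cup foot S [ 0.6227 -0.0631  0.04  ]
cup foot S [ 0.6752 -0.0164  0.04  ]
cup foot S [ 0.6651 -0.0563  0.04  ]
rest foot [0.6116 0.3512 0.012 ]
rest foot [0.6304 0.2834 0.012 ]
rest foot [0.5254 0.2565 0.012 ]
rest foot [0.5068 0.3203 0.012 ]
```

```bash
cat >> h.py <<'E'
from scipy.spatial.transform import Rotation as Ro
def tool(yaw,slope):
    # tool z points horizontally along yaw and down by slope; x horizontal, to the right
    y,s=np.radians([yaw,slope]); z=np.array([np.cos(y)*np.cos(s),np.sin(y)*np.cos(s),-np.sin(s)])
    x=np.array([np.sin(y),-np.cos(y),0]); return np.c_[x,np.cross(z,x),z]
def delta(p,R,s=None):
    s=s or robot.sense(); R0=np.array(s["eef_rot"])
    d=R0.T@(np.array(p)-s["tool_pos"])/.025; r=np.degrees(Ro.from_matrix(R0.T@R).as_rotvec())/8
    print("pos",np.round(d,2).tolist(),"dr",np.round(r,3).tolist())
E
python3 - <<'E'
from m import *
np.set_printoptions(precision=4,suppress=True)
im=np.array(T["pixels"]); hsv=cv2.cvtColor(im,cv2.COLOR_BGR2HSV)
print(hsv[204,187],hsv[210,188],hsv[205,175],hsv[170,184])
x0,y0,x1,y1=178,160,200,224
sub=im[y0:y1,x0:x1].astype(int)
# bright compared with table: blue channel higher
b,g,r=[sub[...,i] for i in range(3)]
for yy in range(0,y1-y0,4): print(yy+y0,g[yy].tolist())
delta((.507,0,.15),tool(11.2,90))
E
```

```text
[ 11 178 109] [ 12 182 147] [ 11 193 173] [  9  30 110]
160 [89, 89, 89, 90, 90, 89, 89, 88, 89, 89, 89, 89, 91, 90, 89, 90, 90, 90, 91, 90, 91, 90]
164 [91, 90, 91, 96, 99, 102, 100, 100, 95, 86, 73, 76, 84, 91, 91, 93, 93, 91, 92, 91, 91, 92]
168 [91, 86, 85, 92, 99, 100, 101, 104, 104, 97, 85, 67, 57, 60, 60, 55, 54, 51, 53, 67, 81, 86]
172 [53, 48, 52, 72, 93, 103, 106, 108, 110, 113, 103, 80, 51, 37, 42, 45, 44, 43, 41, 42, 54, 70]
176 [46, 45, 43, 55, 86, 123, 142, 151, 153, 149, 141, 114, 74, 46, 39, 38, 40, 43, 44, 43, 46, 63]
180 [47, 45, 42, 38, 57, 96, 128, 142, 143, 140, 136, 121, 93, 53, 31, 24, 23, 26, 35, 41, 42, 45]
184 [52, 43, 38, 31, 28, 43, 74, 113, 138, 150, 151, 139, 106, 65, 38, 35, 39, 42, 46, 48, 46, 45]
188 [71, 56, 49, 45, 45, 46, 63, 101, 132, 147, 152, 147, 126, 95, 55, 33, 35, 38, 40, 42, 45, 46]
192 [82, 73, 57, 48, 43, 38, 37, 59, 102, 134, 147, 153, 145, 123, 85, 50, 31, 27, 24, 22, 27, 36]
196 [80, 75, 64, 50, 41, 37, 32, 39, 69, 109, 139, 151, 151, 138, 109, 67, 36, 28, 34, 37, 41, 43]
200 [86, 85, 82, 72, 60, 50, 44, 45, 59, 93, 126, 146, 152, 149, 134, 100, 58, 31, 29, 35, 39, 42]
204 [89, 91, 90, 86, 74, 60, 49, 46, 43, 62, 103, 132, 150, 153, 146, 128, 91, 54, 37, 44, 59, 76]
208 [84, 83, 83, 83, 83, 80, 77, 73, 71, 73, 87, 118, 141, 151, 150, 139, 114, 80, 51, 45, 53, 68]
212 [88, 88, 88, 88, 87, 87, 85, 80, 74, 75, 80, 103, 129, 144, 152, 148, 133, 104, 68, 44, 45, 58]
216 [87, 86, 86, 86, 86, 86, 86, 82, 77, 73, 73, 87, 112, 139, 150, 151, 145, 126, 98, 70, 60, 62]
220 [80, 85, 86, 86, 86, 86, 85, 83, 81, 78, 74, 75, 80, 90, 98, 98, 94, 87, 85, 82, 81, 80]
pos [-17.26, -18.31, 3.68] dr [0.001, 0.014, 1.779]
```

>>> drive_tool(
  increments=[
    {"delta_pos": [-17.3,-18.3,3.7],"dr": [0,0.014,1.78]},
    {"delta_pos": [-17.3,-18.3,3.7],"dr": [0,0.014,1.78]},
    {"delta_pos": [-17.3,-18.3,3.7],"dr": [0,0.014,1.78]},
    {"delta_pos": [-17.3,-18.3,3.7],"dr": [0,0.014,1.78]},
    {"delta_pos": [-17.3,-18.3,3.7],"dr": [0,0.014,1.78]},
    {"delta_pos": [-17.3,-18.3,3.7],"dr": [0,0.014,1.78]},
    {"delta_pos": [-17.3,-18.3,3.7],"dr": [0,0.014,1.78]},
    {"delta_pos": [-17.3,-18.3,3.7],"dr": [0,0.014,1.78]},
    {"delta_pos": [-17.3,-18.3,3.7],"dr": [0,0.014,1.78]},
    {"delta_pos": [-17.3,-18.3,3.7],"dr": [0,0.014,1.78]},
    {"delta_pos": [-17.3,-18.3,3.7],"dr": [0,0.014,1.78]},
    {"delta_pos": [-17.3,-18.3,3.7],"dr": [0,0.014,1.78]},
    {"delta_pos": [-17.3,-18.3,3.7],"dr": [0,0.014,1.78]},
    {"delta_pos": [-17.3,-18.3,3.7],"dr": [0,0.014,1.78]},
    {"delta_pos": [-17.3,-18.3,3.7],"dr": [0,0.014,1.78]},
    {"delta_pos": [-17.3,-18.3,3.7],"dr": [0,0.014,1.78]},
    {"delta_pos": [-17.3,-18.3,3.7],"dr": [0,0.014,1.78]},
    {"delta_pos": [-17.3,-18.3,3.7],"dr": [0,0.014,1.78]},
  ],
  fingers=1,
)

```text
time: 1.9
tool_pos: [0.5064, -0.0011, 0.15]
eef_rot: [[0.192, -0.981, 0.001], [-0.981, -0.192, -0.002], [0.002, -0.001, -1.0]]
ft_force: [1.1, -0.0, -1.1]
opening: 0.0001
```

```bash
python3 - <<'E'
from m import *
np.set_printoptions(precision=4,suppress=True)
s=robot.sense(); print(s["tool_pos"],s["joint_pos"],s["opening"],s["ft_force"],s["time"])
delta((.507,0,.15),tool(11.2,90),s)
a=onz(T,188.2,188,.063);b=onz(T,193.2,216,.099);print(a,b,np.degrees(np.arctan2(*(a-b)[1::-1])))
for n in("scene","top"):
    c=snap(n); s=np.array(c["pixels"])
    x,y=(176,140) if n=="scene" else (256,124)
    cv2.imwrite(f"pics/k_{n}.png",s)
    if n=="scene": A=cv2.resize(s[150:270,150:300],(500,400),interpolation=cv2.INTER_CUBIC)
    else: B=cv2.resize(s[130:230,250:325],(300,400),interpolation=cv2.INTER_CUBIC)
cv2.imwrite("pics/k1.png",np.hstack([A,B]))
E
```

```text
[ 0.5064 -0.0011  0.15  ] [ -6.1394  -6.9295 117.7723  -0.1131  69.0893  72.8251] 0.00014723030296171923 [ 1.065  -0.0485 -1.1442] 1.9
pos [-0.04, -0.03, 0.0] dr [-0.004, -0.015, -0.016]
[0.5612 0.3016 0.063 ] [0.4783 0.2808 0.099 ] 14.083831920710043
```

View pics/k1.png

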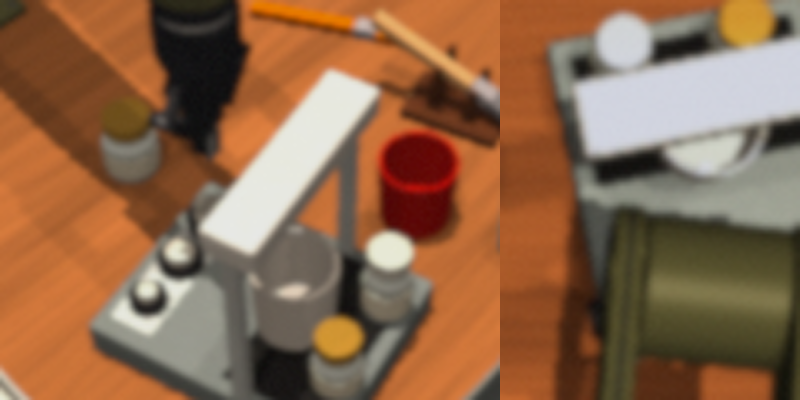

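The picture shows the shut gripper above the power key (scene crop ~(195,130)), clear of the bar and jars. Descending in stages.

>>> drive_tool(
  increments=[
    {"delta_pos": [0,0,1.0],"dr": [0,0,0]},
    {"delta_pos": [0,0,2.0],"dr": [0,0,0]},
    {"delta_pos": [0,0,2.8],"dr": [0,0,0]},
    {"delta_pos": [0,0,3.0],"dr": [0,0,0]},
    {"delta_pos": [0,0,3.1],"dr": [0,0,0]},
    {"delta_pos": [0,0,3.1],"dr": [0,0,0]},
    {"delta_pos": [0,0,3.1],"dr": [0,0,0]},
  ],
)

```text
time: 2.7
tool_pos: [0.5077, -0.0003, 0.0737]
eef_rot: [[0.194, -0.981, 0.003], [-0.981, -0.194, -0.002], [0.003, -0.003, -1.0]]
ft_force: [0.2, -0.5, 0.1]
opening: -0.0003
```

>>> drive_tool(
  increments=[
    {"delta_pos": [0,0,0.1],"dr": [0,0,0]},
    {"delta_pos": [0,0,0.2],"dr": [0,0,0]},
    {"delta_pos": [0,0,0.2],"dr": [0,0,0]},
    {"delta_pos": [0,0,0.2],"dr": [0,0,0]},
  ],
)

```text
time: 3.1
tool_pos: [0.5078, -0.0003, 0.0684]
eef_rot: [[0.194, -0.981, 0.004], [-0.981, -0.194, -0.002], [0.003, -0.003, -1.0]]
ft_force: [1.7, -0.6, 5.2]
opening: 0.0001
```

>>> drive_tool(
  increments=[
    {"delta_pos": [0,0,0.04],"dr": [0,0,0]},
    {"delta_pos": [0,0,0.08],"dr": [0,0,0]},
    {"delta_pos": [0,0,0.08],"dr": [0,0,0]},
  ],
)

```text
time: 3.4
tool_pos: [0.5079, -0.0003, 0.067]
eef_rot: [[0.194, -0.981, 0.003], [-0.981, -0.194, -0.002], [0.003, -0.003, -1.0]]
ft_force: [1.0, -0.8, 10.5]
opening: 0.0002
```

>>> drive_tool(
  increments=[
    {"delta_pos": [0,0,-0.6],"dr": [0,0,0]},
    {"delta_pos": [0,0,-1.6],"dr": [0,0,0]},
    {"delta_pos": [2.0,0,-1.6],"dr": [0,0,0]},
    {"delta_pos": [4.0,0,-1.6],"dr": [0,0,0]},
    {"delta_pos": [4.35,0,-1.6],"dr": [0,0,0]},
    {"delta_pos": [4.35,0,-1.0],"dr": [0,0,0]},
    {"delta_pos": [4.35,0,-0.5],"dr": [0,0,0]},
    {"delta_pos": [4.35,0,-0.32],"dr": [0,0,0]},
    {"delta_pos": [4.35,0,-0.32],"dr": [0,0,0]},
    {"delta_pos": [4.35,0,-0.32],"dr": [0,0,0]},
  ],
)

```text
time: 4.4
tool_pos: [0.5273, -0.1057, 0.0732]
eef_rot: [[0.195, -0.981, -0.0], [-0.981, -0.195, -0.001], [0.001, 0.001, -1.0]]
ft_force: [0.1, 0.2, -0.6]
opening: -0.0001
```

>>> drive_tool(
  increments=[
    {"delta_pos": [0,0,0.1],"dr": [0,0,0]},
    {"delta_pos": [0,0,0.2],"dr": [0,0,0]},
    {"delta_pos": [0,0,0.28],"dr": [0,0,0]},
    {"delta_pos": [0,0,0.28],"dr": [0,0,0]},
    {"delta_pos": [0,0,0.28],"dr": [0,0,0]},
  ],
)

```text
time: 4.9
tool_pos: [0.5283, -0.1065, 0.0671]
eef_rot: [[0.194, -0.981, 0.002], [-0.981, -0.194, -0.001], [0.002, -0.002, -1.0]]
ft_force: [-0.5, 2.0, 4.8]
opening: 0.0
```

>>> drive_tool(
  increments=[
    {"delta_pos": [0,0,0.06],"dr": [0,0,0]},
    {"delta_pos": [0,0,0.12],"dr": [0,0,0]},
    {"delta_pos": [0,0,0.12],"dr": [0,0,0]},
  ],
)

```text
time: 5.2
tool_pos: [0.5285, -0.1066, 0.0667]
eef_rot: [[0.194, -0.981, 0.001], [-0.981, -0.194, -0.001], [0.001, -0.0, -1.0]]
ft_force: [-9.3, 6.3, 21.1]
opening: 0.0002
```

```bash
python3 - <<'E'
from m import *
np.set_printoptions(precision=4,suppress=True)
# brush: butt (top edge) and tip (top edge)
b=onz(T,193.5,219.0,.1005); t=onz(T,184.6,163.2,.026)
print(b,t,np.linalg.norm((t-b)[:2]), np.degrees(np.arctan2(*(t-b)[1::-1])))
a=onz(T,188.2,188,.063);print(a)
print("jar_c",onz(T,235/1.5625,266/1.5625,.08),"jar_e",onz(T,443/1.5625,398/1.5625,.075),"flask",onz(T,338/1.5625,190/1.5625,.18))
E
```

```text
[0.4698 0.2796 0.1005] [0.6394 0.3191 0.026 ] 0.17421613476674905 13.095541270322517
[0.5612 0.3016 0.063 ]
jar_c [0.6117 0.4102 0.08  ] jar_e [0.3668 0.0202 0.075 ] flask [0.7345 0.2094 0.18  ]
```

>>> drive_tool(
  increments=[
    {"delta_pos": [0,0,-0.6],"dr": [0,0,0]},
    {"delta_pos": [0,0,-2.0],"dr": [0,0,0]},
    {"delta_pos": [0,0,-4.0],"dr": [0,0,0]},
    {"delta_pos": [0,0,-5.5],"dr": [0,0,0]},
    {"delta_pos": [0,0,-5.5],"dr": [0,0,0]},
  ],
  fingers=-1,
)

```text
time: 5.7
tool_pos: [0.5311, -0.1081, 0.2083]
eef_rot: [[0.194, -0.981, 0.013], [-0.981, -0.194, -0.007], [0.009, -0.011, -1.0]]
ft_force: [0.8, 0.1, -0.3]
opening: 0.0725
```

```bash
cat >> h.py <<'E'
G=np.array([.5045,.2875,.0787]); RG=tool(13.7,62)
def tcp(g,R,back=0): return g+R[:,2]*(.008-back)
E
python3 - <<'E'
from h import *
print(robot.sense()["joint_pos"]); delta(tcp(G,RG,.12),RG)
E
```

```text
[-17.11080558  -5.74099522 110.83067129  -0.14742792  74.10055095
  61.74620675]
pos [-15.65, 0.09, 1.09] dr [3.42, -0.141, -0.292]
```

>>> drive_tool(
  increments=[
    {"delta_pos": [-2,0,0.1],"dr": [0.4,0,0]},
    {"delta_pos": [-4,0,0.2],"dr": [0.8,0,0]},
    {"delta_pos": [-6,0,0.4],"dr": [1.2,0,-0.1]},
    {"delta_pos": [-8,0,0.5],"dr": [1.6,0,-0.1]},
    {"delta_pos": [-10,0,0.6],"dr": [2.2,-0.1,-0.2]},
    {"delta_pos": [-12,0,0.8],"dr": [2.8,-0.1,-0.2]},
    {"delta_pos": [-14,0.1,1.0],"dr": [3.2,-0.1,-0.25]},
    {"delta_pos": [-15.65,0.1,1.1],"dr": [3.42,-0.14,-0.29]},
    {"delta_pos": [-15.65,0.1,1.1],"dr": [3.42,-0.14,-0.29]},
    {"delta_pos": [-15.65,0.1,1.1],"dr": [3.42,-0.14,-0.29]},
    {"delta_pos": [-15.65,0.1,1.1],"dr": [3.42,-0.14,-0.29]},
    {"delta_pos": [-15.65,0.1,1.1],"dr": [3.42,-0.14,-0.29]},
    {"delta_pos": [-15.65,0.1,1.1],"dr": [3.42,-0.14,-0.29]},
  ],
)

```text
time: 7.0
tool_pos: [0.45, 0.2755, 0.1729]
eef_rot: [[0.234, -0.864, 0.446], [-0.972, -0.205, 0.114], [-0.007, -0.46, -0.888]]
ft_force: [1.0, -0.8, 0.3]
opening: 0.0852
```

```bash
python3 - <<'E'
from h import *
s=robot.sense();print(s["joint_pos"],s["opening"],s["time"]); delta(tcp(G,RG,0.02),RG,s)
A=[]
for n,(x,y,w,h) in dict(scene=(230,110,100,100),top=(150,150,100,100)).items():
    c=snap(n); A.append(cv2.resize(np.array(c["pixels"])[y:y+h,x:x+w],(400,400),interpolation=cv2.INTER_CUBIC))
cv2.imwrite("pics/pre.png",np.hstack(A))
E
```

```text
[ 28.99402357 -20.22507061 129.25134957  -9.51736991  44.73380816
 110.76297266] 0.08517269394217077 7.0
pos [0.07, -0.24, 3.89] dr [0.075, 0.037, -0.042]
```

View pics/pre.png

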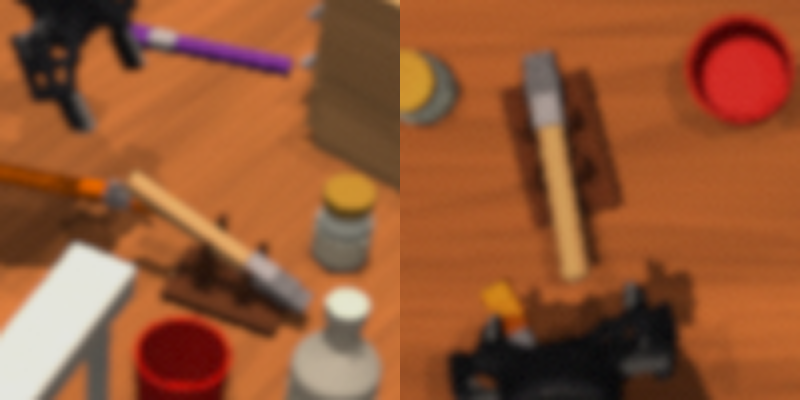

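The picture shows the open gripper behind the brush butt (top crop ~(573,280)), fingers straddling its line and the brush undisturbed. Advancing along the tool axis.

>>> drive_tool(
  increments=[
    {"delta_pos": [0.07,-0.2,0.8],"dr": [0.07,0.04,-0.04]},
    {"delta_pos": [0.07,-0.24,1.6],"dr": [0.07,0.04,-0.04]},
    {"delta_pos": [0.07,-0.24,2.4],"dr": [0.07,0.04,-0.04]},
    {"delta_pos": [0.07,-0.24,3.2],"dr": [0.07,0.04,-0.04]},
    {"delta_pos": [0.07,-0.24,3.8],"dr": [0.07,0.04,-0.04]},
    {"delta_pos": [0.07,-0.24,4.4],"dr": [0.07,0.04,-0.04]},
    {"delta_pos": [0.07,-0.24,4.7],"dr": [0.07,0.04,-0.04]},
    {"delta_pos": [0.07,-0.24,4.7],"dr": [0.07,0.04,-0.04]},
    {"delta_pos": [0.07,-0.24,4.7],"dr": [0.07,0.04,-0.04]},
  ],
)

```text
time: 8.0
tool_pos: [0.5074, 0.2897, 0.0716]
eef_rot: [[0.238, -0.858, 0.455], [-0.971, -0.211, 0.112], [0.0, -0.469, -0.883]]
ft_force: [-0.0, -0.0, -1.0]
opening: 0.0852
```

```bash
python3 - <<'E'
from h import *
s=robot.sense();print(s["tool_pos"],s["ft_force"],s["time"]); delta(tcp(G,RG),RG,s)
A=[]
for n,(x,y,w,h) in dict(scene=(230,110,100,100),top=(150,150,100,100)).items():
    c=snap(n); A.append(cv2.resize(np.array(c["pixels"])[y:y+h,x:x+w],(400,400),interpolation=cv2.INTER_CUBIC))
cv2.imwrite("pics/gr.png",np.hstack(A))
E
```

```text
[0.50744312 0.28965561 0.0716146 ] [-0.00357914 -0.00909904 -1.03915239] 8.0
pos [0.06, -0.01, 0.01] dr [0.004, 0.005, 0.011]
```

View pics/gr.png

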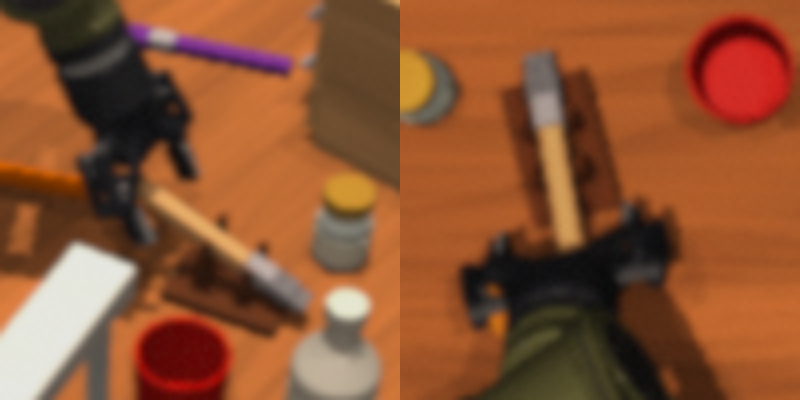

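The fingers straddle the handle behind the forks, so I close them.

>>> drive_tool(
  increments=[
    {"delta_pos": [0.06,0,0],"dr": [0,0,0]},
    {"delta_pos": [0.06,0,0],"dr": [0,0,0]},
    {"delta_pos": [0.06,0,0],"dr": [0,0,0]},
    {"delta_pos": [0.06,0,0],"dr": [0,0,0]},
    {"delta_pos": [0.06,0,0],"dr": [0,0,0]},
    {"delta_pos": [0.06,0,0],"dr": [0,0,0]},
    {"delta_pos": [0.06,0,0],"dr": [0,0,0]},
    {"delta_pos": [0.06,0,0],"dr": [0,0,0]},
    {"delta_pos": [0.06,0,0],"dr": [0,0,0]},
    {"delta_pos": [0.06,0,0],"dr": [0,0,0]},
  ],
  fingers=1,
)

```text
time: 9.1
tool_pos: [0.5076, 0.2884, 0.0713]
eef_rot: [[0.239, -0.858, 0.455], [-0.971, -0.211, 0.112], [0.0, -0.469, -0.883]]
ft_force: [-0.3, -0.0, 1.4]
opening: 0.0172
```

```bash
python3 - <<'E'
from h import *
s=robot.sense();print(s["tool_pos"],s["eef_rot"],s["ft_force"],s["opening"],s["time"])
np.savez("grip.npz",p=s["tool_pos"],R=s["eef_rot"])
R=np.array(s["eef_rot"]); print("up in tool units per 100mm",np.round(R.T@[0,0,.1]/.025,2))
E
```

```text
[0.50764559 0.28837171 0.07132438] [[ 2.38898877e-01 -8.57658239e-01  4.55356641e-01]
 [-9.71044445e-01 -2.11055035e-01  1.11930592e-01]
 [ 1.07116939e-04 -4.68911630e-01 -8.83245080e-01]] [-0.27477364 -0.03597322  1.38914988] 0.01715039878243038 9.1
up in tool units per 100mm [ 0.   -1.88 -3.53]
```

>>> drive_tool(
  increments=[
    {"delta_pos": [0,-0.19,-0.35],"dr": [0,0,0]},
    {"delta_pos": [0,-0.57,-1.06],"dr": [0,0,0]},
    {"delta_pos": [0,-1.13,-2.12],"dr": [0,0,0]},
    {"delta_pos": [0,-1.88,-3.53],"dr": [0,0,0]},
    {"delta_pos": [0,-2.63,-4.94],"dr": [0,0,0]},
    {"delta_pos": [0,-3.4,-6.4],"dr": [0,0,0]},
    {"delta_pos": [0,-3.76,-7.06],"dr": [0,0,0]},
    {"delta_pos": [0,-3.76,-7.06],"dr": [0,0,0]},
    {"delta_pos": [0,-3.76,-7.06],"dr": [0,0,0]},
    {"delta_pos": [0,-3.76,-7.06],"dr": [0,0,0]},
  ],
)

```text
time: 10.1
tool_pos: [0.5067, 0.2879, 0.2681]
eef_rot: [[0.239, -0.86, 0.451], [-0.971, -0.212, 0.11], [0.001, -0.465, -0.886]]
ft_force: [-0.8, 0.3, -1.0]
opening: 0.0173
```

```bash
cat >> h.py <<'E'
YS=11.2; ux=np.array([np.cos(np.radians(YS)),np.sin(np.radians(YS)),0]); uy=np.array([-ux[1],ux[0],0]); SC=np.array([.606,-.038,0])
def st(x,y,z): return SC+ux*x+uy*y+np.array([0,0,z])
RD=tool(YS,88); dD=np.cos(np.radians(48))*ux-np.sin(np.radians(48))*np.array([0,0,1])
CUP=np.array([.638,-.031,0])
TIP=CUP+ux*.010+[0,0,.090]
GD=TIP-.15*dD
E
python3 - <<'E'
from h import *
s=robot.sense();print(s["tool_pos"],s["opening"],s["joint_pos"])
g=GD-.13*dD
print(GD,g); delta(tcp(g+.28*uy,RD),RD,s)
E
```

```text
[0.5067178  0.28785988 0.26811001] 0.017287155047669072 [ 27.1391123  -17.01504285 117.52011132  -7.80348305  52.71582822
 106.56022159]
[ 0.54935148 -0.04855288  0.20147172] [ 0.46402116 -0.06544874  0.29808055]
pos [2.13, 3.59, -2.87] dr [-3.21, 0.077, 0.321]
```

>>> drive_tool(
  increments=[
    {"delta_pos": [0.3,0.5,-0.4],"dr": [-0.4,0,0.04]},
    {"delta_pos": [0.6,1.0,-0.8],"dr": [-0.9,0.02,0.09]},
    {"delta_pos": [0.9,1.5,-1.2],"dr": [-1.4,0.03,0.14]},
    {"delta_pos": [1.2,2.1,-1.7],"dr": [-1.9,0.04,0.19]},
    {"delta_pos": [1.5,2.6,-2.1],"dr": [-2.4,0.06,0.24]},
    {"delta_pos": [1.8,3.1,-2.5],"dr": [-2.8,0.07,0.28]},
    {"delta_pos": [2.13,3.6,-2.87],"dr": [-3.2,0.08,0.32]},
    {"delta_pos": [2.13,3.6,-2.87],"dr": [-3.2,0.08,0.32]},
    {"delta_pos": [2.13,3.6,-2.87],"dr": [-3.2,0.08,0.32]},
    {"delta_pos": [2.13,3.6,-2.87],"dr": [-3.2,0.08,0.32]},
  ],
)

```text
time: 11.1
tool_pos: [0.4106, 0.2099, 0.2912]
eef_rot: [[0.195, -0.98, 0.039], [-0.981, -0.194, 0.008], [-0.001, -0.04, -0.999]]
ft_force: [0.1, 0.8, 0.0]
opening: 0.0171
```

```bash
python3 - <<'E'
from h import *
import pickle
s=robot.sense();print(s["tool_pos"],s["opening"],s["joint_pos"],s["time"])
delta(tcp(GD-.13*dD,RD),RD,s)
R=np.array(s["eef_rot"]); gp=s["tool_pos"]-.008*R[:,2]
d=R@RD.T@dD; tip=gp+.15*d; print("expected tip",tip)
A=[]
for n in("scene","top"):
    c=snap(n); pickle.dump(c,open(n+"1.pkl","wb")); q=proj(c,tip); x,y=(q-50).astype(int); print(n,q,x,y)
    A.append(cv2.resize(np.array(c["pixels"])[y:y+100,x:x+100],(400,400),interpolation=cv2.INTER_CUBIC))
cv2.imwrite("pics/held.png",np.hstack(A))
E
```

```text
[0.41057139 0.20987226 0.29116613] 0.017141914374481752 [ 20.59596931 -20.7205718  115.26850227  -0.34271471  83.19573388
  99.41280901] 11.1
pos [11.22, 0.04, 0.04] dr [-0.035, 0.004, 0.002]
expected tip [0.50923633 0.22949851 0.18818297]
scene [262.26533106 146.14215123] 212 96
top [207.83237895 204.3490152 ] 157 154
```

View pics/held.png

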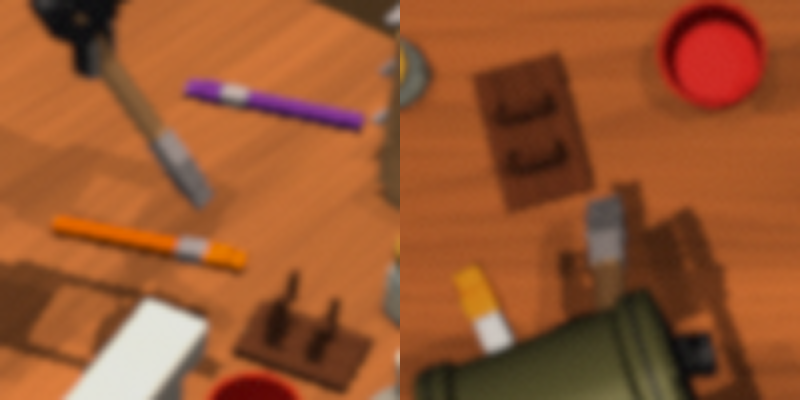

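The picture shows the brush held with its tip at scene crop (203,203) and top crop (605,200). That is within about 1 px of prediction, so the grip is good. Moving to the approach pose.

>>> drive_tool(
  increments=[
    {"delta_pos": [0.8,0,0],"dr": [0,0,0]},
    {"delta_pos": [2.2,0,0],"dr": [0,0,0]},
    {"delta_pos": [3.8,0,0],"dr": [0,0,0]},
    {"delta_pos": [5.4,0,0],"dr": [0,0,0]},
    {"delta_pos": [7.0,0,0],"dr": [0,0,0]},
    {"delta_pos": [8.6,0,0],"dr": [0,0,0]},
    {"delta_pos": [10,0,0],"dr": [0,0,0]},
    {"delta_pos": [10.9,0,0],"dr": [0,0,0]},
    {"delta_pos": [11.22,0.04,0.04],"dr": [-0.03,0,0]},
    {"delta_pos": [11.22,0.04,0.04],"dr": [-0.03,0,0]},
    {"delta_pos": [11.22,0.04,0.04],"dr": [-0.03,0,0]},
  ],
)

```text
time: 12.3
tool_pos: [0.4642, -0.0648, 0.2909]
eef_rot: [[0.195, -0.98, 0.035], [-0.981, -0.195, 0.008], [-0.001, -0.036, -0.999]]
ft_force: [0.7, -0.6, -0.9]
opening: 0.017
```

```bash
python3 - <<'E'
from h import *
import pickle
s=robot.sense();print(s["tool_pos"],s["opening"],s["time"])
delta(tcp(GD-.06*dD,RD),RD,s)
delta(tcp(GD,RD),RD,s)
R=np.array(s["eef_rot"]); gp=s["tool_pos"]-.008*R[:,2]
d=R@RD.T@dD; tip=gp+.15*d; print("expected tip",tip)
A=[]
for n in("scene","top"):
    c=snap(n); q=proj(c,tip)+[10,0]; x,y=(q-50).astype(int); print(n,q,x,y)
    cup=(proj(c,CUP+[0,0,.12])-[x,y])*4; print("cup rim in crop",cup)
    im=cv2.resize(np.array(c["pixels"])[y:y+100,x:x+100],(400,400),interpolation=cv2.INTER_CUBIC)
    th=np.linspace(0,6.28,60); P=[((proj(c,CUP+[.04*np.cos(a),.04*np.sin(a),.12])-[x,y]+.5)*4).astype(int) for a in th]
    for p in P: cv2.circle(im,tuple(int(v) for v in p),1,(0,255,0),-1)
    A.append(im)
cv2.imwrite("pics/appr.png",np.hstack(A))
E
```

```text
[ 0.464184   -0.06483207  0.29088993] 0.017027906311944778 12.3
pos [0.03, -1.8, 2.18] dr [-0.011, 0.01, 0.005]
pos [0.03, -3.34, 4.02] dr [-0.011, 0.01, 0.005]
expected tip [ 0.56248092 -0.04514792  0.18756644]
scene [223.64686153 202.30135049] 173 152
cup rim in crop [256.73811051 305.25774066]
top [320.47646357 184.8790162 ] 270 134
cup rim in crop [130.1093931  104.47624009]
```

View pics/appr.png

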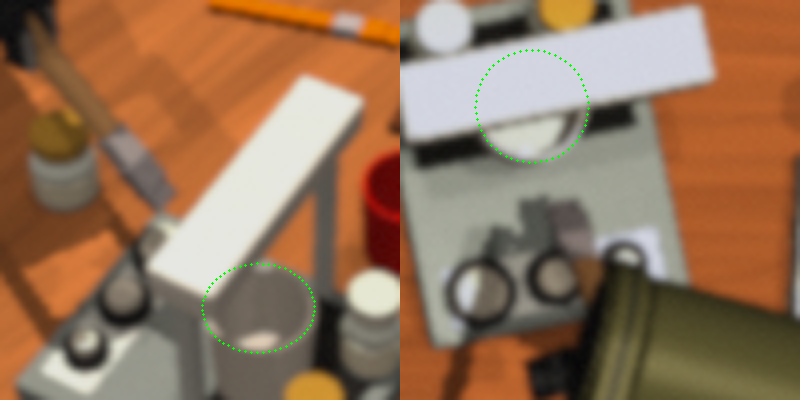

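The green rim circle lies on the cup in both views, and the brush tip is in front of it at scene (163,203) as predicted. Inserting along the brush axis.

>>> drive_tool(
  increments=[
    {"delta_pos": [0.03,-0.3,0.4],"dr": [0,0,0]},
    {"delta_pos": [0.03,-0.8,1.0],"dr": [0,0,0]},
    {"delta_pos": [0.03,-1.3,1.6],"dr": [0,0,0]},
    {"delta_pos": [0.03,-1.8,2.18],"dr": [0,0,0]},
    {"delta_pos": [0.03,-2.2,2.66],"dr": [0,0,0]},
    {"delta_pos": [0.03,-2.5,3.0],"dr": [0,0,0]},
    {"delta_pos": [0.03,-2.8,3.38],"dr": [0,0,0]},
    {"delta_pos": [0.03,-3.1,3.74],"dr": [0,0,0]},
    {"delta_pos": [0.03,-3.34,4.05],"dr": [0,0,0]},
    {"delta_pos": [0.03,-3.34,4.05],"dr": [0,0,0]},
    {"delta_pos": [0.03,-3.34,4.05],"dr": [0,0,0]},
  ],
)

```text
time: 13.5
tool_pos: [0.5499, -0.0494, 0.193]
eef_rot: [[0.194, -0.98, 0.036], [-0.981, -0.194, 0.008], [-0.001, -0.036, -0.999]]
ft_force: [0.3, -0.2, 0.5]
opening: 0.0173
```

```bash
python3 - <<'E'
from h import *
s=robot.sense();print(s["tool_pos"],s["opening"],s["ft_force"],s["time"])
R=np.array(s["eef_rot"]); gp=s["tool_pos"]-.008*R[:,2]
d=R@RD.T@dD; tip=gp+.15*d; print("expected tip",tip,np.linalg.norm((tip-CUP)[:2]))
c=snap("scene"); q=proj(c,CUP+[0,0,.12]); x,y=(q-[60,50]).astype(int)
im=cv2.resize(np.array(c["pixels"])[y:y+100,x:x+120],(600,500),interpolation=cv2.INTER_CUBIC)
cv2.imwrite("pics/dip.png",im); print((proj(c,tip)-[x,y]+.5)*5)
E
```

```text
[ 0.54990508 -0.04938614  0.19296167] 0.01733888254913718 [ 0.26087474 -0.16340711  0.54562905] 13.5
expected tip [ 0.64822008 -0.02982652  0.08963174] 0.01028722622878734
[318.38142252 294.14452536]
```

View pics/dip.png

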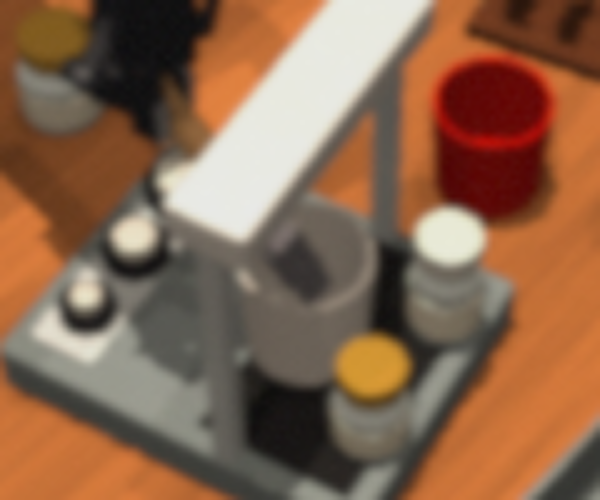

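The tip is inside the cup at (315,297), where predicted, with no contact force. Going slightly deeper, holding, then withdrawing.

>>> drive_tool(
  increments=[
    {"delta_pos": [0,0,0.12],"dr": [0,0,0]},
    {"delta_pos": [0,0,0.12],"dr": [0,0,0]},
    {"delta_pos": [0,0,0.12],"dr": [0,0,0]},
    {"delta_pos": [0,0,0.12],"dr": [0,0,0]},
    {"delta_pos": [0,0,0.12],"dr": [0,0,0]},
    {"delta_pos": [0,0,0.12],"dr": [0,0,0]},
    {"delta_pos": [0,0,0.12],"dr": [0,0,0]},
    {"delta_pos": [0,0,0.12],"dr": [0,0,0]},
  ],
)

```text
time: 14.35
tool_pos: [0.55, -0.0493, 0.19]
eef_rot: [[0.194, -0.98, 0.036], [-0.981, -0.194, 0.008], [-0.001, -0.037, -0.999]]
ft_force: [-0.8, 0.2, -0.7]
opening: 0.0171
```

>>> drive_tool(
  increments=[
    {"delta_pos": [0,0.3,-0.4],"dr": [0,0,0]},
    {"delta_pos": [0,0.8,-1.0],"dr": [0,0,0]},
    {"delta_pos": [0,1.3,-1.6],"dr": [0,0,0]},
    {"delta_pos": [0,1.8,-2.2],"dr": [0,0,0]},
    {"delta_pos": [0,2.3,-2.9],"dr": [0,0,0]},
    {"delta_pos": [0,2.8,-3.5],"dr": [0,0,0]},
    {"delta_pos": [0,3.3,-4.1],"dr": [0,0,0]},
    {"delta_pos": [0,3.3,-4.1],"dr": [0,0,0]},
    {"delta_pos": [-1.5,3.3,-4.1],"dr": [0,0,0]},
    {"delta_pos": [-3.5,3.3,-4.1],"dr": [0,0,0]},
    {"delta_pos": [-5.5,3.3,-4.1],"dr": [0,0,0]},
    {"delta_pos": [-7.5,3.3,-4.1],"dr": [0,0,0]},
    {"delta_pos": [-9.5,3.3,-4.1],"dr": [0,0,0]},
    {"delta_pos": [-11.2,3.3,-4.1],"dr": [0,0,0]},
    {"delta_pos": [-11.2,3.3,-4.1],"dr": [0,0,0]},
    {"delta_pos": [-11.2,3.3,-4.1],"dr": [0,0,0]},
  ],
)

```text
time: 15.95
tool_pos: [0.4106, 0.2093, 0.2891]
eef_rot: [[0.197, -0.98, 0.035], [-0.98, -0.197, 0.007], [-0.0, -0.036, -0.999]]
ft_force: [0.4, 0.3, -1.6]
opening: 0.0175
```

```bash
python3 - <<'E'
from h import *
s=robot.sense();print(s["tool_pos"],s["opening"],s["time"])
g=np.load("grip.npz"); delta(g["p"]+[0,0,.12],g["R"],s)
E
```

```text
[0.41058586 0.20925738 0.28907787] 0.01754296356371176 15.95
pos [-2.34, -4.29, 4.07] dr [3.239, -0.079, -0.301]
```

>>> drive_tool(
  increments=[
    {"delta_pos": [-0.3,-0.6,0.5],"dr": [0.5,-0.01,-0.05]},
    {"delta_pos": [-0.7,-1.2,1.1],"dr": [1.0,-0.02,-0.1]},
    {"delta_pos": [-1.1,-1.9,1.8],"dr": [1.5,-0.03,-0.15]},
    {"delta_pos": [-1.4,-2.6,2.4],"dr": [2.0,-0.05,-0.2]},
    {"delta_pos": [-1.8,-3.2,3.0],"dr": [2.5,-0.06,-0.25]},
    {"delta_pos": [-2.1,-3.8,3.6],"dr": [2.9,-0.07,-0.28]},
    {"delta_pos": [-2.34,-4.29,4.07],"dr": [3.24,-0.08,-0.3]},
    {"delta_pos": [-2.34,-4.29,4.07],"dr": [3.24,-0.08,-0.3]},
    {"delta_pos": [-2.34,-4.29,4.07],"dr": [3.24,-0.08,-0.3]},
    {"delta_pos": [-2.34,-4.29,4.07],"dr": [3.24,-0.08,-0.3]},
  ],
)

```text
time: 16.95
tool_pos: [0.5092, 0.2868, 0.1932]
eef_rot: [[0.235, -0.858, 0.457], [-0.972, -0.207, 0.111], [-0.001, -0.471, -0.882]]
ft_force: [-0.3, 0.3, 0.0]
opening: 0.0168
```

```bash
python3 - <<'E'
from h import *
s=robot.sense();print(s["tool_pos"],s["opening"],s["time"])
g=np.load("grip.npz")
for h in(.03,.005,0.001): delta(g["p"]+[0,0,h],g["R"],s)
E
```

```text
[0.50923278 0.28676171 0.1932052 ] 0.01684362693334189 16.95
pos [-0.07, 1.77, 3.22] dr [-0.015, -0.008, -0.03]
pos [-0.07, 2.24, 4.1] dr [-0.015, -0.008, -0.03]
pos [-0.07, 2.32, 4.24] dr [-0.015, -0.008, -0.03]
```

>>> drive_tool(
  increments=[
    {"delta_pos": [-0.07,0.5,0.9],"dr": [0,0,-0.03]},
    {"delta_pos": [-0.07,1.0,1.8],"dr": [0,0,-0.03]},
    {"delta_pos": [-0.07,1.5,2.7],"dr": [0,0,-0.03]},
    {"delta_pos": [-0.07,1.77,3.2],"dr": [0,0,-0.03]},
    {"delta_pos": [-0.07,1.77,3.2],"dr": [-0.01,0,-0.03]},
    {"delta_pos": [-0.07,1.77,3.2],"dr": [-0.01,0,-0.03]},
  ],
)

```text
time: 17.55
tool_pos: [0.5075, 0.2891, 0.1019]
eef_rot: [[0.24, -0.857, 0.457], [-0.971, -0.212, 0.112], [0.001, -0.47, -0.883]]
ft_force: [0.4, -0.7, -0.1]
opening: 0.0174
```

```bash
python3 - <<'E'
from h import *
s=robot.sense();print(s["tool_pos"],s["ft_force"],s["opening"],s["time"])
g=np.load("grip.npz")
for h in(.01,.001): delta(g["p"]+[0,0,h],g["R"],s)
A=[]
for n,(x,y,w,h) in dict(scene=(230,110,100,100),top=(150,150,100,100)).items():
    c=snap(n); A.append(cv2.resize(np.array(c["pixels"])[y:y+h,x:x+w],(400,400),interpolation=cv2.INTER_CUBIC))
cv2.imwrite("pics/lay.png",np.hstack(A))
E
```

```text
[0.50751072 0.28912013 0.10189854] [ 0.35755036 -0.74017882 -0.12056714] 0.01735307705970063 17.55
pos [0.03, 0.39, 0.73] dr [-0.01, -0.003, 0.008]
pos [0.03, 0.56, 1.04] dr [-0.01, -0.003, 0.008]
```

View pics/lay.png

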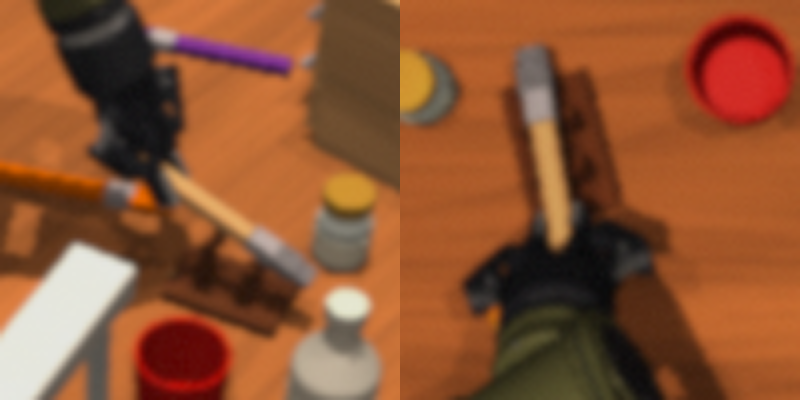

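The brush hovers about 30 mm above its saddles, in line with them (top crop tip (535,60)). Lowering.

>>> drive_tool(
  increments=[
    {"delta_pos": [0.03,0.14,0.26],"dr": [0,0,0]},
    {"delta_pos": [0.03,0.28,0.5],"dr": [0,0,0]},
    {"delta_pos": [0.03,0.39,0.73],"dr": [0,0,0]},
    {"delta_pos": [0.03,0.48,0.9],"dr": [0,0,0]},
    {"delta_pos": [0.03,0.54,1.0],"dr": [0,0,0]},
    {"delta_pos": [0.03,0.57,1.05],"dr": [0,0,0]},
    {"delta_pos": [0.03,0.57,1.05],"dr": [0,0,0]},
    {"delta_pos": [0.03,0.57,1.05],"dr": [0,0,0]},
  ],
)

```text
time: 18.45
tool_pos: [0.5072, 0.2884, 0.0714]
eef_rot: [[0.24, -0.857, 0.457], [-0.971, -0.212, 0.112], [0.001, -0.47, -0.883]]
ft_force: [1.2, 0.1, 0.8]
opening: 0.017
```

>>> drive_tool(
  increments=[
    {"delta_pos": [0,0,0],"dr": [0,0,0]},
    {"delta_pos": [0,0,0],"dr": [0,0,0]},
    {"delta_pos": [0,0,0],"dr": [0,0,0]},
    {"delta_pos": [0,0,0],"dr": [0,0,0]},
    {"delta_pos": [0,0,0],"dr": [0,0,0]},
    {"delta_pos": [0,0,0],"dr": [0,0,0]},
    {"delta_pos": [0,0,0],"dr": [0,0,0]},
    {"delta_pos": [0,0,-0.4],"dr": [0,0,0]},
    {"delta_pos": [0,0,-1.2],"dr": [0,0,0]},
    {"delta_pos": [0,0,-2.4],"dr": [0,0,0]},
    {"delta_pos": [0,0,-3.6],"dr": [0,0,0]},
    {"delta_pos": [0,0,-4.8],"dr": [0,0,0]},
    {"delta_pos": [0,0,-5.6],"dr": [0,0,0]},
    {"delta_pos": [0,0,-5.6],"dr": [0,0,0]},
    {"delta_pos": [0,0,-5.6],"dr": [0,0,0]},
  ],
  fingers=-1,
)

```text
time: 19.95
tool_pos: [0.4427, 0.2725, 0.1947]
eef_rot: [[0.24, -0.857, 0.456], [-0.971, -0.212, 0.112], [0.001, -0.47, -0.883]]
ft_force: [-0.3, -0.6, 0.1]
opening: 0.0853
```

```bash
python3 - <<'E'
from h import *
s=robot.sense();print(s["tool_pos"],s["ft_force"],s["opening"],s["time"])
A=[]
for n,(x,y,w,h) in dict(scene=(170,110,160,160),top=(150,120,200,150)).items():
    c=snap(n); A.append(cv2.resize(np.array(c["pixels"])[y:y+h,x:x+w],(400,400*h//w)[:2],interpolation=cv2.INTER_CUBIC))
A[1]=np.vstack([A[1],np.zeros((100,400,3),np.uint8)])
cv2.imwrite("pics/end.png",np.hstack(A))
E
```

```text
[0.44274025 0.27254034 0.19468182] [-0.33716901 -0.63641479  0.08767439] 0.08530323124045289 19.95
```

View pics/end.png

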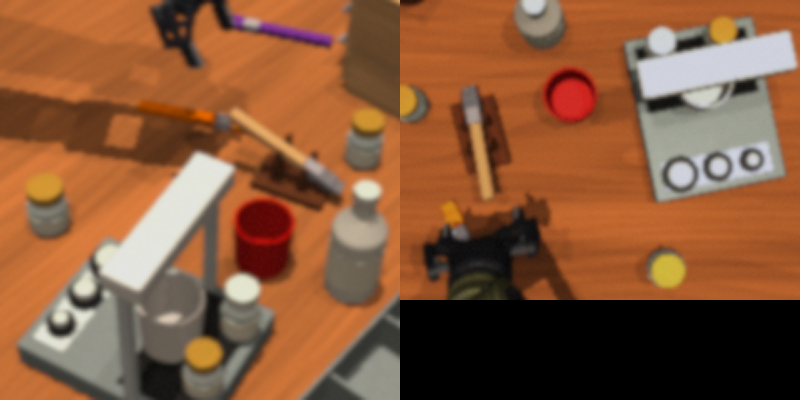

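The picture shows the brush back in its rest (top crop tip (470,90), butt (487,197)), with the gripper clear, the cup upright and the jars in place. One numeric comparison with the first picture, then hand in.

```bash
python3 - <<'E'
from h import *
import pickle
c=snap("top"); a=np.array(pickle.load(open("top0.pkl","rb"))["pixels"]).astype(np.float32); b=np.array(c["pixels"]).astype(np.float32)
for n,(x,y,w,h) in dict(brush=(172,156,32,62),station=(258,124,92,100)).items():
    g=lambda i:cv2.cvtColor(i[y:y+h,x:x+w],cv2.COLOR_BGR2GRAY)
    print(n,"shift px",cv2.phaseCorrelate(g(a),g(b)),"max diff",np.abs(g(a)-g(b)).max())
print(robot.hand_in())
E
```

```text
brush shift px ((0.06523652548784042, -0.05096235615360456), 0.9799429648555815) max diff 11.555
station shift px ((0.04068243653376413, 0.0011365023154183973), 0.9224381697177887) max diff 5.8860016
the job is handed in; nothing more can be done
None
```

The full sequence was carried out and handed in at about 20 s of robot time; the hand-in gave no verdict.

- **Keys:** I pressed power to its stop (10.5 N) and then wash (21 N). Both were released and look up in the last picture, and the stop key was not touched.
- **Dip:** I gripped the brush at the handle and dipped it about 33 mm below the cup rim, going in under the lamp bar. I held it there for about 0.8 s with no contact force above noise. The depth is worked out from the tool pose; the picture confirmed the tip was inside the cup before a last 3 mm of lowering.
- **Laying back:** I laid the brush in both forks at the original grasp pose to within 0.5 mm, released it and backed away.

**Last checks:** In the top view, compared with the first picture, the brush and station areas had shifted less than 0.1 px. The jars, bottle and red cup look undisturbed. The palette is outside the final crops, so I did not re-check it, but the arm did not go low near it. No check failed or disagreed.

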